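# Set and lock the height dial of a router table

### The job

Set the little router table on the sale table ready for its buyer: turn the height knob so that its nose points straight at the raised index tab beside it, and only then turn the knurled lock ring under the knob clockwise (seen from above) until it bites and is firmly tight, at about 0.7 newton metres, without overtightening it or letting the knob lose its setting. Leave the index tab and the other things where they are, and let go.

Things in the scene. Friction and masses are not known exactly. Their poses are not given: they have to be found in the camera images.
- router_table: The router table: fixed grey box with an aluminium top 300 x 300 mm, 150 mm high, yawed up to 0.35 rad, somewhere ahead of the robot. Origin on the vertical dial axis, at the table's surface, 110 mm behind its near edge; x points to the far side. On its top a 45 mm high plywood fence stands across it, 165 mm beyond the dial axis.
- ring_mid (a point): Centre of the lock ring, on the vertical dial axis, 28 mm above the aluminium top; z up. The ring is round dark steel, finely knurled all round, 56 mm in diameter, 20 mm high, its underside 18 mm above the top (on a 44 mm wide plinth), right under the knob. Grip it across any diameter, fingers either side of the knob. Tightens clockwise seen from above (about -z).
- lock_bite (a joint): How far the ring is turned past its bite, rad, growing clockwise. The ring first runs free at 0.12 N m for 0.2 to 1.0 rad (not to be seen; this reads 0), then bites: the torque jumps to 0.45 N m and grows 2.0 N m per further rad (0.45 + 2.0 x this value). It stays where let go up to 0.9 N m. Its rubber-bonded grip sleeve gives 0.2 rad per N m. Tight is 0.57 to 0.9 N m, overtight beyond 0.97.
- knob_grip (a point): Middle of the height knob's bar, on the dial axis, 28 mm above ring_mid. Black plastic: a disc 40 mm wide, 5 mm thick, 2 mm above the ring, and on it an upright bar 12 mm wide, 40 mm long, 22 mm high (this point is 11 mm below its top), with a white line on its nose half. x points to the nose, z up. Turns about the axis against 0.06 N m and stays where left.
- pointer (a point): Point on the knob's pointing line: 45 mm from the axis in the direction of the nose (in the air, at the height of knob_grip). Turns with the knob.
- index (a point): Point on the index tab, 45 mm from the axis, at its top. The tab is a steel bar 22 mm long, 5 mm wide, 4 mm high with a round 10 mm outer end, lying radially on the aluminium top 40 to 65 mm from the axis, on the far side, each time at another angle. Held fast; must stay. The knob is set when pointer is over it; the knob starts 0.45 to 1.55 rad clockwise (from above) of it.
- collet_nut: Loose bystander: steel nut, 28 mm across, 14 mm high, on the router table's top, about 140 mm from the dial. Origin under its centre.
- offcut: Loose bystander: wooden offcut 50 x 28 x 20 mm on the router table's top, about 130 mm from the dial. Origin under its centre.
- wrench: Bystander: wrench lying on the left of the table.
- screwdriver: Bystander: screwdriver lying on the right of the table.
- screw_jar: Loose bystander: glass jar 66 mm wide, 90 mm high, on the left. Origin under its centre.
- tape_roll: Loose bystander: roll of tape 100 mm wide, 25 mm high, on the right. Origin under its centre.

How it is judged:
On the way, in this order (a step that is already met when the one before it is completed fails the run):
1. the knob points at the index tab (within 5.5 mm at 45 mm from the axis), the lock ring still loose (horizontal distance between pointer and index below 0.0055 m and value of joint lock_bite below 0.03 rad), for 0.2 s.
2. the lock ring is tight (turned at least 0.06 rad past the bite), the knob still on its setting (horizontal distance between pointer and index below 0.0055 m and value of joint lock_bite above 0.06 rad), for 0.2 s.
At the end, for the whole second after the job is handed in: The knob's pointer is within 5.5 mm of the index tab's line at 45 mm from the axis (7 degrees), and the lock ring stays tight, 0.06 to 0.235 rad past the bite (tightened with 0.57 to 0.9 N m) (all of step 2 and value of joint lock_bite below 0.235 rad); the robot touches nothing.
It fails at once if the lock ring is overtightened (more than 0.26 rad past the bite, 0.97 N m) (value of joint lock_bite above 0.26 rad).
It fails at once if the index tab is moved more than 3 mm (distance of index from where it was at the start of the episode above 0.003 m).
It fails at once if a bystander is moved more than 30 mm (distance of any of collet_nut, offcut, wrench, screwdriver, screw_jar, tape_roll from where it was at the start of the episode above 0.03 m).
It also fails if it takes over 51 s, if anything falls off the work surface, if the arm or the gripper's body presses on something with over 40 N, if the wrist force passes 120 N, or if a joint passes its speed limit or range.

### The arm

A 6-joint arm with a two-finger parallel gripper is mounted at the origin on the work surface. World frame = base frame: x ahead of the robot, y to its left, z up, the work surface at z = 0. Lengths are in m, angles in rad, forces in N, time in s.
With the tool pointing down it reaches from about 0.3 to 0.875 m from the base axis. Payload 6.4 kg.
Tool frame: the origin (TCP) lies midway between the tips of the shut fingers; the grasp point (between the pads) lies 19 mm behind it; z points along the fingers, y is the line along which they close (so a half turn about z gives the same grasp; the last joint's range is limited). The gripper opens to 85 mm and grips with 20 to 120 N. Pads are 22 mm wide; open, the fingers measure 114 mm over their backs; the gripper's body (76 mm by 85 mm) begins 54 mm behind the grasp point. The pads swing forward as they close: fully open they stand 13 mm farther back than shut.
Start: joints at [-1.432, 0.181, 1.607, -0, 1.354, -0.206], TCP at [0.194, -0.541, 0.207] pointing down, gripper open.
Joint ranges: [-2.99, 2.99], [-0.89, 2.07], [0.3, 2.58], [-1.14, 4.28], [0, 2.63], [-3.12, 3.12]. Speed limits (rad/s): [2.57, 2.57, 3.01, 3.14, 3.14, 3.14].

### API

Orientations are given as a unit quaternion [w, x, y, z].
In Python, from bench import ctrl gives the robot as it stands. The module is installed in compiled form; this text tells all that it offers.
- The arm moves only by the tool move_arm, never from a script. Its argument "plan" is one flat list of numbers, 6 for each row, row after row: the shift along the world's x, y, z in units of 50 mm (1.0 is 50 mm), then the turn, a rotation vector about the world's x, y, z in rad. A call has 1 to 10 rows; each row is the pose to reach, as a shift and turn from the pose commanded when the call began; what a row does not reach only later rows make up. A row lasts 1/8 s, in which the tool goes at most 62.5 mm and 10.7 degrees, less where a joint would pass 70% of its speed; a pose out of reach is approached as far as the arm can. A call with a gripper value outside its range is refused whole. "grip" is the finger opening in mm, from 0 to 85.4, set as the call begins (left out, the last holds). The fingers move at their own pace and stop on an object; the grip force is fixed at half the most. Time passes only in rows, so rows that repeat a pose let the fingers close. It gives the time, the measured TCP pose, the force, the opening and the grip force at its end, in the units of the state.
- ctrl.get_obs(): the state, without advancing time (a new reading comes with each control period).
- ctrl.camera(name): name is "scene" or "top" or "wrist"; returns a dict with "pixels" (480x640x3 uint8, red, green, blue), "fx", "fy", "cx", "cy" (pixels), "origin" and "attitude" of the camera in the world. Camera axes: x right, y down, z forward; pixel columns grow to the right and rows downward; lengths in m; the calibration is good to about 2 mm. A picture is of the moment at which its call begins. There is no depth.
- ctrl.hand_in(): hands the job in; it is judged then, once.
The state is a dict: "time_s": time; "q": joint angles; "dq": joint speeds; "joint_efforts": joint torques, N m; "eef_pos": TCP position; "eef_rot": TCP orientation; "wrist_force": force on the tool from outside, world axes, zero at the start; "torque": the same for the moment, N m; "opening": opening from 0.0 (shut) to 1.0 (fully open); "grasp_force": force on a finger pad.
Only numpy, scipy, OpenCV 4.12 (cv2) and the standard library are available. Lean on these libraries where they do the work, as an engineer would, in place of code of your own. Each camera call takes 0.05 s, during which the arm holds its last target. There are 200 camera calls.

## Working session

There is one attempt and no reset: what is moved stays moved. The work goes in short steps, Python scripts to look and compute and a tool call to move; the robot and the scene stay as the last step left them, time stands still between calls to the robot, and variables do not carry over. Pictures are saved under pics/ and viewed, at most 10 in all, crops included, and the job is handed in when it is done.

Besides the shell and the picture viewer there is one more tool, called after "Request:" as name(argument=value, ...) on one line, values as JSON. move_arm: Moves the arm, as the interface text tells. Its arguments: {"type":"object","properties":{"plan":{"type":"array"},"grip":{"type":"number"}},"required":["plan"]}

```bash
mkdir -p pics; cat > h.py <<'E'
import numpy as np,cv2
from scipy.spatial.transform import Rotation as R
from bench import ctrl
def rot(a):
    a=np.array(a,float)
    return a if a.shape==(3,3) else R.from_quat(a[[1,2,3,0]]).as_matrix()
def ray(c,u,v,z):
    d=rot(c['attitude'])@np.array([(u-c['cx'])/c['fx'],(v-c['cy'])/c['fy'],1]); o=np.array(c['origin'])
    return o+d*(z-o[2])/d[2]
def proj(c,p):
    q=rot(c['attitude']).T@(np.array(p)-np.array(c['origin'])); return c['cx']+c['fx']*q[0]/q[2],c['cy']+c['fy']*q[1]/q[2]
def save(c,n,crop=None,s=1):
    im=c['pixels'][:,:,::-1]
    if crop: u,v,w,h=crop; im=im[v:v+h,u:u+w]
    cv2.imwrite('pics/'+n+'.png',cv2.resize(im,None,fx=s,fy=s,interpolation=cv2.INTER_CUBIC))
E
python3 - <<'E'
from h import *
o=ctrl.get_obs();print(o)
c=ctrl.camera('top');save(c,'top1');print({k:v for k,v in c.items() if k!='pixels'})
E
```

```text
{'time_s': 0.0, 'q': array([-1.43226500e+00,  1.81550625e-01,  1.60799793e+00,  4.66307505e-06,
        1.35378682e+00, -2.06301540e-01]), 'dq': array([ 8.39515453e-05, -6.53241921e-04, -6.43534808e-04,  2.40308023e-04,
       -2.24606791e-04,  1.02328023e-03]), 'joint_efforts': array([-3.05517795e-03, -4.44877410e+01, -3.51342523e+01, -3.94101071e-04,
        8.95344507e-03, -1.31548046e-05]), 'eef_pos': array([ 0.19430733, -0.54055331,  0.20658366]), 'eef_rot': array([-8.70780884e-04,  9.85172784e-01,  1.71562892e-01,  3.17955221e-05]), 'wrist_force': array([0.24098245, 0.28737168, 0.40790497]), 'torque': array([-0.0180612 ,  0.07264701,  0.04214567]), 'grasp_force': 0.0, 'opening': 0.9965635142744055}
{'fx': 592.6782406875188, 'fy': 592.6782406875188, 'cx': 330.01421931548464, 'cy': 235.40218850884784, 'origin': array([ 0.24224517, -0.0116069 ,  1.7141542 ]), 'attitude': array([ 0.0673136 , -0.69652812,  0.71234879, -0.05363448])}
```

View pics/top1.png

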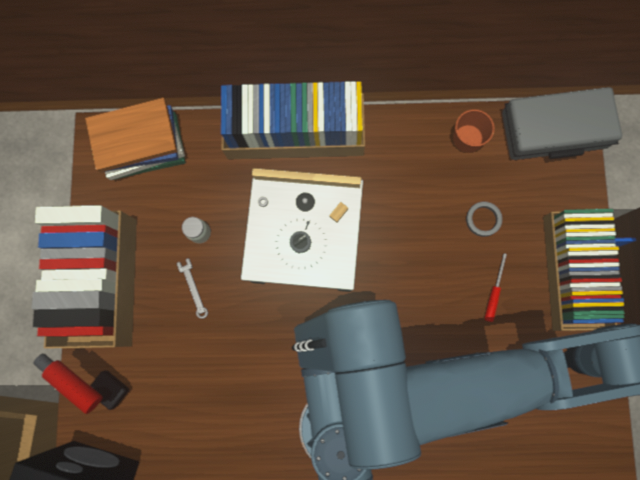

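The top view shows the router table around (305,232), with the dial at (300,242), the tab near (307,224), the nut at (263,202) and the offcut at (339,212).

```bash
python3 - <<'E'
from h import *
c=ctrl.camera('top');save(c,'top2',(265,195,75,75),8)
for uv,z in [((300,242),.19),((307,224),.154),((252,177),.15),((362,185),.15),((242,280),.15),((353,290),.15)]: print(uv,ray(c,*uv,z))
E
```

```text
(300, 242) [0.49064645 0.09388493 0.19      ]
(307, 224) [0.54497838 0.07698791 0.154     ]
(252, 177) [0.68025955 0.22581501 0.15      ]
(362, 185) [ 0.64988694 -0.07376731  0.15      ]
(242, 280) [0.39876898 0.2519008  0.15      ]
(353, 290) [ 0.36571065 -0.04159052  0.15      ]
```

View pics/top2.png

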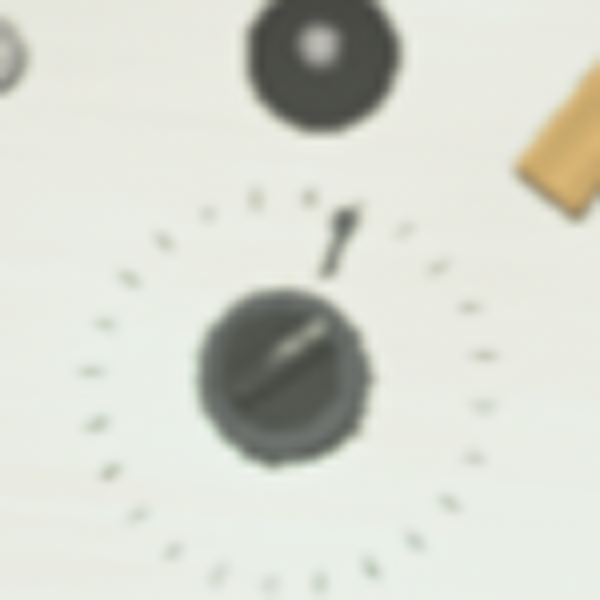

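```bash
python3 - <<'E'
from h import *
c=ctrl.camera('top')
f=lambda x,y,z:ray(c,265+(x+.5)/8-.5,195+(y+.5)/8-.5,z)
a=f(287,389,.15);t=[f(325,275,.154),f(347,212,.154)];n=[f(275,360,.217),f(325,325,.217)]
ang=lambda d:np.arctan2(d[1],d[0])
print(a,f(283,372,.217),t[1]-a,ang(t[0]-a),ang(t[1]-a),ang(n[1]-n[0]), ang(n[1]-a))
E
```

```text
[0.49391916 0.09552033 0.15      ] [0.4886833  0.09214728 0.217     ] [ 0.05902823 -0.0211645   0.004     ] -0.34339038756512164 -0.3442702634261478 -0.9743254783189461 -1.0527173960229141
```

Request:
move_arm(plan=[0.3, 0.6, 1.2, 0, 0, 0.15, 5.96, 12.7, 2.9, 0, 0, 1.8, 5.96, 12.7, 2.9, 0, 0, 1.8, 5.96, 12.7, 2.9, 0, 0, 1.8, 5.96, 12.7, 2.9, 0, 0, 1.8, 5.96, 12.7, 2.9, 0, 0, 1.8, 5.96, 12.7, 2.9, 0, 0, 1.8, 5.96, 12.7, 2.9, 0, 0, 1.8, 5.96, 12.7, 2.9, 0, 0, 1.8, 5.96, 12.7, 2.9, 0, 0, 1.8])

```text
time_s: 1.4
eef_pos: [0.4447, -0.0069, 0.3375]
eef_rot: [0.0, 0.476, 0.88, -0.0]
wrist_force: [0.5, -0.0, -0.4]
opening: 1.001
grasp_force: 0.0
```

Request:
move_arm(plan=[0.9, 1.8, 0.2, 0, 0, 0, 0.9, 1.8, 0.2, 0, 0, 0, 0.9, 1.8, 0.2, 0, 0, 0, 0.9, 1.8, 0.2, 0, 0, 0])

```text
time_s: 1.9
eef_pos: [0.4889, 0.0808, 0.3467]
eef_rot: [-0.0, 0.478, 0.878, -0.0]
wrist_force: [0.0, -0.5, 0.3]
opening: 0.996
grasp_force: 0.0
```

```bash
python3 - <<'E'
from h import *
o=ctrl.get_obs();print(o['time_s'],o['eef_pos'],o['eef_rot'],o['q'],o['torque'])
c=ctrl.camera('wrist');save(c,'w1');print({k:v for k,v in c.items() if k!='pixels'}, proj(c,[.492,.095,.217]))
E
```

```text
1.9 [0.48886775 0.08078737 0.34668488] [-4.12980486e-04  4.77845793e-01  8.78443531e-01 -4.36009702e-04] [-7.59398531e-02 -8.29341954e-02  1.60571940e+00 -4.57478476e-04
  1.61991823e+00 -6.50356648e-01] [-0.03306079  0.00989394  0.00173512]
{'fx': 352.44931407481636, 'fy': 352.44931407481636, 'cx': 319.908292357264, 'cy': 247.69479148129795, 'origin': array([0.44613238, 0.14714117, 0.51273646]), 'attitude': array([0.15019059, 0.94718587, 0.27992661, 0.04384984])} (np.float64(332.10467789759616), np.float64(217.32262478864826))
```

View pics/w1.png

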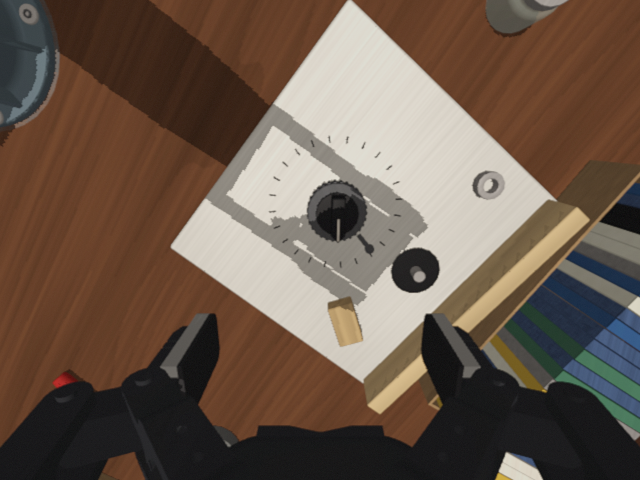

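The wrist view shows the dial at about (337,210), the nose line toward (339,238) and the tab from (360,237) to (370,249). An enlarged crop comes next.

```bash
python3 - <<'E'
from h import *
c=ctrl.camera('wrist');save(c,'w2',(260,130,150,150),5)
import pickle;pickle.dump(c,open('c.pkl','wb'));print(ctrl.get_obs()['eef_pos'],ctrl.get_obs()['dq'])
E
```

```text
[0.48889642 0.08008025 0.34695409] [-0.00745261 -0.00391841  0.00013613  0.00086742 -0.00085224  0.00288683]
```

View pics/w2.png

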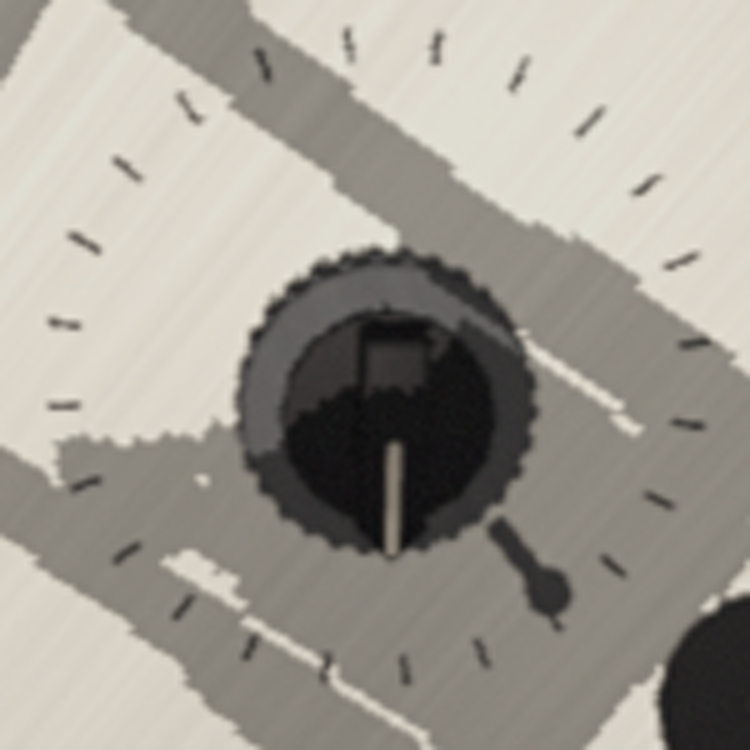

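```bash
python3 - <<'E'
from h import *
import pickle;c=pickle.load(open('c.pkl','rb'))
f=lambda x,y,z:ray(c,260+(x+.5)/5-.5,130+(y+.5)/5-.5,z)
ticks=[(262,66),(349,45),(436,47),(519,74),(590,122),(647,185),(681,262),(694,343),(687,424),(658,500),(613,566),(482,653),(404,669),(327,667),(250,646),(182,607),(126,552),(86,484),(64,405),(64,323),(85,243),(127,169),(189,108)]
P=np.array([f(*t,.15)[:2] for t in ticks])
s=np.linalg.lstsq(np.c_[2*P,np.ones(len(P))],(P**2).sum(1),rcond=None)[0];a=s[:2];print('axis',a,np.sqrt(s[2]+a@a))
ang=lambda d:np.arctan2(d[1],d[0])
print('axis top',f(394,445,.217),'ring',f(388,402,.186))
for t in [(495,520),(549,590)]: d=f(*t,.154)[:2]-a;print(np.hypot(*d),ang(d))
print(ang(f(391,555,.217)-f(394,440,.217)),ang(f(391,555,.217)[:2]-a),ang(f(391,555,.217)-f(395,340,.217)))
E
```

```text
axis [0.49759975 0.0958146 ] 0.06589920513296481
axis top [0.4972169  0.09653944 0.217     ] ring [0.49700389 0.09756383 0.186     ]
0.03928861459138661 -0.3069913220368011
0.05898012680807523 -0.3168919098393093
-1.0065820451058038 -1.0043813016756014 -0.999420342099367
```

Request:
move_arm(plan=[0.14, 0.31, -1, 0, 0, 0, 0.14, 0.31, -2, 0, 0, 0, 0.14, 0.31, -2.6, 0, 0, 0, 0.14, 0.31, -2.6, 0, 0, 0], grip=50)

```text
time_s: 2.5
eef_pos: [0.4942, 0.0955, 0.2149]
eef_rot: [-0.002, 0.479, 0.878, -0.001]
wrist_force: [-0.6, -0.3, -0.5]
opening: 0.582
grasp_force: 0.0
```

Request:
move_arm(plan=[0.03, 0, -0.3, 0, 0, 0, 0.03, 0, -0.3, 0, 0, 0, 0.03, 0, -0.3, 0, 0, 0])

```text
time_s: 2.88
eef_pos: [0.4984, 0.0964, 0.2031]
eef_rot: [0.001, 0.478, 0.878, 0.0]
wrist_force: [-0.1, -0.5, -0.2]
opening: 0.586
grasp_force: 0.0
```

Request:
move_arm(plan=[0, 0, 0, 0, 0, 0, 0, 0, 0, 0, 0, 0, 0, 0, 0, 0, 0, 0, 0, 0, 0, 0, 0, 0, 0, 0, 0, 0, 0, 0], grip=4)

```text
time_s: 3.5
eef_pos: [0.4977, 0.0965, 0.2022]
eef_rot: [-0.0, 0.478, 0.878, -0.0]
wrist_force: [-0.3, 0.2, -0.6]
opening: 0.047
grasp_force: 0.0
```

```bash
python3 - <<'E'
from h import *
c=ctrl.camera('wrist');c2=ctrl.camera('scene');print(proj(c2,[.497,.096,.21]),proj(c,[.497,.096,.21]), ctrl.get_obs()['opening'],ctrl.get_obs()['grasp_force'])
u,v=map(int,proj(c2,[.497,.096,.21]))
A=cv2.resize(c['pixels'][:,:,::-1],(400,300));B=c2['pixels'][max(0,v-75):,max(0,u-100):][:150,:200,::-1]
B=cv2.resize(B,None,fx=2,fy=2)
C=c['pixels'][200:400,220:420,::-1]; C=cv2.resize(C,(300,300))
h=300;B=cv2.resize(B,(int(B.shape[1]*h/B.shape[0]),h))
cv2.imwrite('pics/a.png',np.hstack([B,C]))
E
```

```text
(np.float64(367.2835538608145), np.float64(212.94960385004407)) (np.float64(318.0033093664669), np.float64(300.5279959515759)) 0.04888524976713896 0.0
```

View pics/a.png

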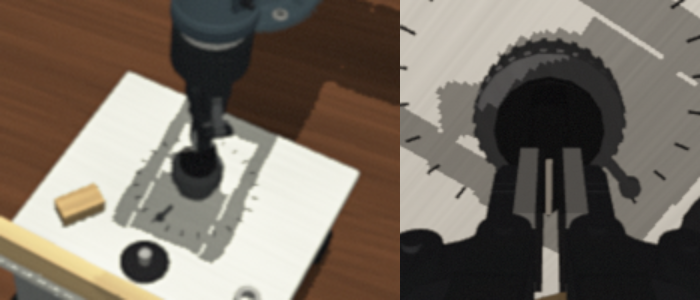

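```bash
python3 - <<'E'
from h import *
import pickle
c0=pickle.load(open('c.pkl','rb'));f=lambda x,y,z:ray(c0,260+(x+.5)/5-.5,130+(y+.5)/5-.5,z)
for z in(.217,.2):print(z,np.linalg.norm(f(391,555,z)-f(394,440,z)))
c=ctrl.camera('wrist');o=ctrl.get_obs();p=o['eef_pos'];M=rot(o['eef_rot'])
for d in [(0,0,0),(.011,.002,0),(-.011,.002,0),(.011,-.002,0),(-.011,-.002,0),(-.011,-.002,-.02),(.011,.002,-.02)]:
  q=proj(c,p+M@np.array(d));print(d,((np.array(q)-[250,230])*5).round())
print(o['eef_pos'],o['torque'],o['wrist_force'],M[:,0])
save(c,'w3',(250,230,150,110),5)
E
```

```text
0.217 0.020635065489400174
0.2 0.021820815762791258
(0, 0, 0) [349. 318.]
(0.011, 0.002, 0) [369. 219.]
(-0.011, 0.002, 0) [368. 413.]
(0.011, -0.002, 0) [330. 219.]
(-0.011, -0.002, 0) [330. 413.]
(-0.011, -0.002, -0.02) [328. 516.]
(0.011, 0.002, -0.02) [372. 303.]
[0.49776487 0.09653044 0.20216411] [ 0.00423181 -0.04003957  0.0013371 ] [-0.31268713 -0.39365307  0.74259935] [-5.42991831e-01  8.39737978e-01  1.31658763e-05]
```

View pics/w3.png

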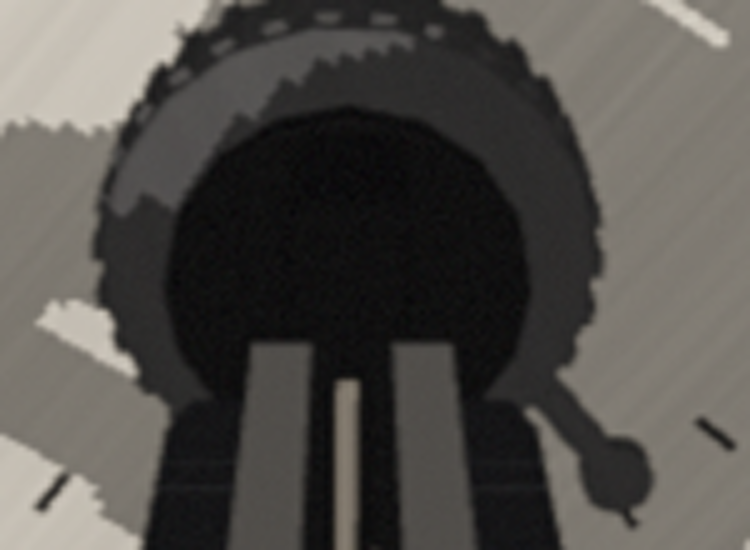

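The pads stand either side of the white line at (347,380), with inner edges at x=312 and 393. They sit higher than the TCP pose suggests, so I'll check the height from the ring and disc sizes.

```bash
python3 - <<'E'
from h import *
import pickle
c=ctrl.camera('wrist');o=ctrl.get_obs();p=o['eef_pos'];M=rot(o['eef_rot'])
a=np.array([.4975,.0965])
g=lambda q:((np.array(q)-[250,230])*5).round()
print(c['origin'],rot(c['attitude'])[:,2])
for r,z in((.028,.188),(.02,.195)):
  P=np.array([g(proj(c,[a[0]+r*np.cos(t),a[1]+r*np.sin(t),z])) for t in np.linspace(0,6.28,60)]);print(z,P.min(0),P.max(0))
n=-M[:2,0]
print('line',g(proj(c,[*a,.217])),g(proj(c,[*(a+.02*n),.217])),'bar back',g(proj(c,[*(a-.02*n+.006*M[:2,1]),.217])),g(proj(c,[*(a-.02*n-.006*M[:2,1]),.217])))
im=c['pixels'].astype(int).sum(2);print(im[285:340:5,290:350:2])
E
```

```text
[0.45486835 0.16284301 0.36817838] [ 0.16806097 -0.25968244 -0.9509577 ]
0.188 [95. 19.] [600. 484.]
0.195 [161. 112.] [534. 453.]
line [347. 384.] [347. 566.] bar back [412. 189.] [282. 189.]
[[ 51  51  38  43  52  51  50  46  46  39  53  56  54  42  47  47  39  54
   33  31  45  38  41  48  34  48  62  49  39  41]
 [ 41  52  41  41  44  42  52  36  46  51  48  51  46  44  42  45  47  47
   31  39  45  47  48  54  44  44  52  48  52  55]
 [ 46  47  48  51  49  44  43  47  49  54  52  52  36  45  54  39  51  47
   51  41  44  50  48  47  48  46  33  46  48  44]
 [ 51  40  55  44  44 188 237 233 233 233 236 129  45  39  45  47  53  46
   45 135 234 233 236 233 237 164  45  55  43  47]
 [ 43  44  47  47  63 210 228 231 231 234 230  89  56  48  91 102  44  52
   47 124 233 233 233 235 232 192  42  53  44  51]
 [ 77  72  61  62  87 234 233 233 235 231 234  69  50  94 357 326  73  48
   50  75 236 233 235 233 232 231  90  61  60  82]
 [ 66  63  68  56 157 233 232 233 234 231 216  59  49  93 358 320  70  51
   58  62 218 229 230 233 234 233 133  59  60  60]
 [ 58  66  56  64 199 235 231 231 233 233 210  54  50  94 358 320  61  53
   46  61 208 236 232 229 232 234 192  57  71  65]
 [ 51  60  66  74 230 229 232 232 233 235 175  55  49  95 359 319  70  43
   49  57 205 233 231 233 233 229 231  74  66  61]
 [ 65  62  67 153 230 232 228 231 230 235 170  43  46 101 354 318  72  35
   43  47 189 232 230 231 230 233 230 109  60  60]
 [ 60  63  63 191 233 233 230 235 227 236 144  56  55  95 354 287  48  48
   49  47 168 233 233 231 230 234 231 177  60  66]]
```

Request:
move_arm(plan=[0, 0, 0, 0, 0, 0, 0, 0, 0, 0, 0, 0, 0, 0, 0, 0, 0, 0], grip=30)

```text
time_s: 4.08
eef_pos: [0.4978, 0.0965, 0.2022]
eef_rot: [-0.0, 0.478, 0.878, -0.0]
wrist_force: [-0.2, 0.0, -0.5]
opening: 0.346
grasp_force: 0.0
```

```bash
python3 - <<'E'
from h import *
c=ctrl.camera('wrist');o=ctrl.get_obs();p=o['eef_pos'];M=rot(o['eef_rot']);print(p,o['opening'],o['wrist_force'])
save(c,'w4',(240,200,160,120),5)
g=lambda q:((np.array(q)-[240,200])*5).round()
for s in(1,-1):
  for h in (0,.01,.02,.03):print(s,h,g(proj(c,p+M@np.array([.011,s*.015,-h]))),g(proj(c,p+M@np.array([-.011,s*.015,-h]))))
E
```

```text
[0.49775491 0.09655332 0.20216826] 0.35256912600658497 [ 0.76899324 -0.31714267  0.32841616]
1 0 [547. 369.] [542. 563.]
1 0.01 [555. 409.] [549. 611.]
1 0.02 [565. 453.] [558. 665.]
1 0.03 [575. 503.] [568. 726.]
-1 0 [252. 369.] [257. 563.]
-1 0.01 [243. 409.] [249. 611.]
-1 0.02 [234. 453.] [241. 665.]
-1 0.03 [224. 503.] [231. 726.]
```

View pics/w4.png

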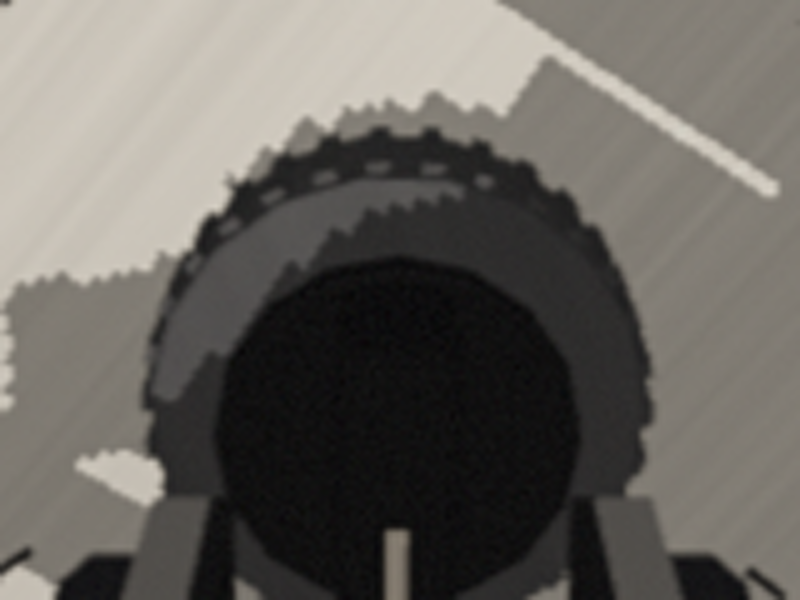

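The pads are about 27 mm farther back than the stated TCP and are still above the bar. Going down 18 mm is safe, and I'll test the grip there.

Request:
move_arm(plan=[0, 0, -0.18, 0, 0, 0, 0, 0, -0.36, 0, 0, 0, 0, 0, -0.36, 0, 0, 0])

```text
time_s: 4.5
eef_pos: [0.4968, 0.0965, 0.1828]
eef_rot: [-0.001, 0.478, 0.878, -0.001]
wrist_force: [-0.1, -0.7, 0.7]
opening: 0.35
grasp_force: 0.0
```

Request:
move_arm(plan=[0, 0, 0, 0, 0, 0, 0, 0, 0, 0, 0, 0, 0, 0, 0, 0, 0, 0, 0, 0, 0, 0, 0, 0], grip=4)

```text
time_s: 5.0
eef_pos: [0.4975, 0.0963, 0.1843]
eef_rot: [-0.0, 0.478, 0.878, -0.0]
wrist_force: [-4.1, -1.6, 3.1]
opening: 0.117
grasp_force: 59.7
```

Gripped at 60 N. Turning the knob counter-clockwise by 0.68 rad.

Request:
move_arm(plan=[0, 0, 0, 0, 0, 0.12, 0, 0, 0, 0, 0, 0.25, 0, 0, 0, 0, 0, 0.38, 0, 0, 0, 0, 0, 0.5, 0, 0, 0, 0, 0, 0.6, 0, 0, 0, 0, 0, 0.68, 0, 0, 0, 0, 0, 0.68, 0, 0, 0, 0, 0, 0.68])

```text
time_s: 6.0
eef_pos: [0.4974, 0.0963, 0.1843]
eef_rot: [-0.0, 0.158, 0.987, -0.0]
wrist_force: [-4.8, -2.5, 3.0]
opening: 0.119
grasp_force: 59.7
```

Request:
move_arm(plan=[0, 0, 0, 0, 0, 0, 0, 0, 0, 0, 0, 0, 0, 0, 0.4, 0, 0, 0, 0, 0, 1.4, 0, 0, 0, 0, 0, 2, 0, 0, 0, 0, 0, 2, 0, 0, 0, 0, 0, 2, 0, 0, 0], grip=85)

```text
time_s: 6.88
eef_pos: [0.4974, 0.0967, 0.2833]
eef_rot: [-0.0, 0.158, 0.987, 0.0]
wrist_force: [-0.7, -0.4, -0.5]
opening: 0.995
grasp_force: 0.0
```

```bash
python3 - <<'E'
from h import *
import pickle
c=ctrl.camera('wrist');o=ctrl.get_obs();print(o['time_s'],o['eef_pos'],o['eef_rot'],o['q'])
pickle.dump(c,open('c2.pkl','wb'))
u,v=map(int,proj(c,[.4975,.0965,.19]));print(u-60,v-60)
save(c,'w5',(u-60,v-60,120,120),5)
E
```

```text
6.925 [0.49709727 0.09663455 0.28270378] [-1.06278243e-03  1.57719046e-01  9.87483453e-01 -5.43754207e-05] [-4.28641901e-02 -2.93917920e-02  1.67952630e+00  1.37374768e-04
  1.49358208e+00 -1.29691036e+00]
260 181
```

View pics/w5.png

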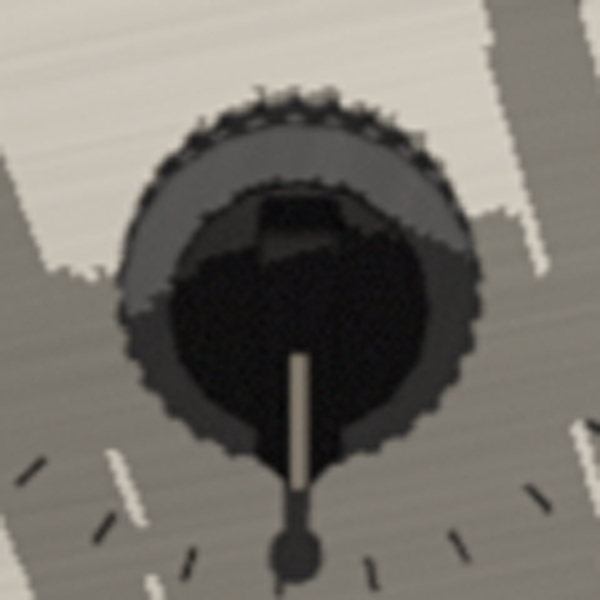

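The nose line (298,352)-(298,490) points at the tab's end (295,555), so the knob is set. Next I go down around the ring.

Request:
move_arm(plan=[0, 0, -1, 0, 0, 0, 0, 0, -1.8, 0, 0, 0, 0, 0, -2.3, 0, 0, 0, 0, 0, -2.5, 0, 0, 0, 0, 0, -2.65, 0, 0, 0, 0, 0, -2.65, 0, 0, 0], grip=75)

```text
time_s: 7.68
eef_pos: [0.4979, 0.0965, 0.1518]
eef_rot: [0.0, 0.158, 0.987, 0.0]
wrist_force: [-0.3, -0.4, 0.8]
opening: 0.875
grasp_force: 0.0
```

```bash
python3 - <<'E'
from h import *
c=ctrl.camera('wrist');o=ctrl.get_obs();p=o['eef_pos'];M=rot(o['eef_rot']);print(p,o['opening'],o['wrist_force'])
im=c['pixels'].astype(np.uint8);print(proj(c,[.4975,.0965,.19]))
save(c,'w6',(100,180,440,300),1.8)
g=lambda q:((np.array(q)-[100,180])*1.8).round()
for h in (0,.02,.03,.04):print(h,[list(g(proj(c,p+M@np.array([x,s*.0375,-h])))) for s in(1,-1) for x in(.011,-.011)])
E
```

```text
[0.49827464 0.09651383 0.15232237] 0.8804053708789397 [ 0.39961526 -1.15073619  0.4055478 ]
(np.float64(319.9599758034513), np.float64(332.96397660708817))
0 [[np.float64(530.0), np.float64(171.0)], [np.float64(525.0), np.float64(241.0)], [np.float64(264.0), np.float64(171.0)], [np.float64(268.0), np.float64(241.0)]]
0.02 [[np.float64(546.0), np.float64(202.0)], [np.float64(540.0), np.float64(278.0)], [np.float64(248.0), np.float64(201.0)], [np.float64(254.0), np.float64(278.0)]]
0.03 [[np.float64(556.0), np.float64(220.0)], [np.float64(549.0), np.float64(300.0)], [np.float64(238.0), np.float64(220.0)], [np.float64(245.0), np.float64(300.0)]]
0.04 [[np.float64(566.0), np.float64(240.0)], [np.float64(559.0), np.float64(325.0)], [np.float64(228.0), np.float64(240.0)], [np.float64(235.0), np.float64(325.0)]]
```

View pics/w6.png

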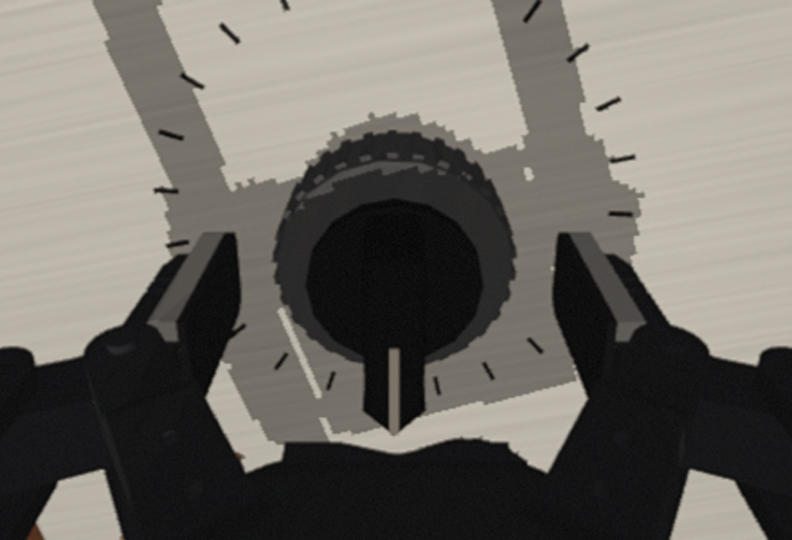

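The pad tips are at about z=0.185 with the palm well clear above the nose at (394,432), so I'll go 21 mm lower and close.

Request:
move_arm(plan=[-0.01, 0, -0.2, 0, 0, 0, -0.01, 0, -0.42, 0, 0, 0, -0.01, 0, -0.42, 0, 0, 0])

```text
time_s: 8.1
eef_pos: [0.4962, 0.0966, 0.1294]
eef_rot: [-0.001, 0.158, 0.987, -0.0]
wrist_force: [0.5, 0.0, -0.0]
opening: 0.879
grasp_force: 0.0
```

Request:
move_arm(plan=[0, 0, 0, 0, 0, 0, 0, 0, 0, 0, 0, 0, 0, 0, 0, 0, 0, 0, 0, 0, 0, 0, 0, 0], grip=40)

```text
time_s: 8.6
eef_pos: [0.4974, 0.0964, 0.1312]
eef_rot: [0.0, 0.158, 0.987, -0.0]
wrist_force: [-2.3, -1.3, 4.7]
opening: 0.636
grasp_force: 63.2
```

```bash
python3 -c "
from h import *
o=ctrl.get_obs();print(o['time_s'],o['torque'],o['wrist_force'],o['q'],o['joint_efforts'])"
```

```text
8.6 [-0.35949038  0.38367655  0.00321132] [-2.34331555 -1.27968804  4.72559427] [-4.30434951e-02  1.13121226e-01  1.84824240e+00 -3.58434281e-04
  1.17972930e+00 -1.29695573e+00] [ 6.36054408e-01 -3.58662057e+01 -3.13573444e+01  6.09355308e-01
 -7.71115143e-01 -1.02898094e-02]
```

Gripped on the ring. Turning clockwise in steps while watching the torque.

Request:
move_arm(plan=[0, 0, 0, 0, 0, -0.06, 0, 0, 0, 0, 0, -0.12, 0, 0, 0, 0, 0, -0.18, 0, 0, 0, 0, 0, -0.18])

```text
time_s: 9.1
eef_pos: [0.4975, 0.0963, 0.1312]
eef_rot: [0.0, 0.246, 0.969, -0.0]
wrist_force: [-2.7, -1.5, 6.5]
opening: 0.635
grasp_force: 63.2
```

```bash
cat > t.py <<'E'
from h import *
o=ctrl.get_obs();e=o['eef_rot'];print(o['time_s'],o['torque'],o['wrist_force'],'yaw',2*np.arctan2(e[2],e[1])-np.pi/2,'eff6',o['joint_efforts'][5],'q6',o['q'][5],o['opening'])
E
python3 t.py
```

```text
9.1 [-0.37051928  0.45624009  0.00803863] [-2.69882528 -1.49843276  6.51769737] yaw 1.0736100665977348 eff6 0.3490896709263325 q6 -1.116475924703025 0.6345805515149638
```

Request:
move_arm(plan=[0, 0, 0, 0, 0, -0.05, 0, 0, 0, 0, 0, -0.05, 0, 0, 0, 0, 0, -0.05])

```text
time_s: 9.48
eef_pos: [0.4975, 0.0964, 0.1312]
eef_rot: [0.0, 0.27, 0.963, -0.0]
wrist_force: [-2.3, -1.5, 4.5]
opening: 0.634
grasp_force: 63.2
```

```bash
python3 t.py
```

```text
9.475 [-0.41280986  0.42771196  0.11111409] [-2.31280096 -1.54040081  4.4701902 ] yaw 1.024299111852053 eff6 0.10133973089978099 q6 -1.06714404320202 0.6335056559180904
```

Request:
move_arm(plan=[0, 0, 0, 0, 0, -0.05, 0, 0, 0, 0, 0, -0.1, 0, 0, 0, 0, 0, -0.1, 0, 0, 0, 0, 0, -0.1])

```text
time_s: 9.98
eef_pos: [0.4975, 0.0964, 0.1312]
eef_rot: [0.0, 0.318, 0.948, -0.0]
wrist_force: [-3.3, -1.6, 5.7]
opening: 0.636
grasp_force: 63.2
```

```bash
python3 t.py
```

```text
9.975 [-0.37995402  0.44416361  0.1278845 ] [-3.26781472 -1.60190699  5.68560135] yaw 0.9242908505954168 eff6 0.1003234600648284 q6 -0.9671225642985283 0.6355524351077687
```

Request:
move_arm(plan=[0, 0, 0, 0, 0, -0.05, 0, 0, 0, 0, 0, -0.1, 0, 0, 0, 0, 0, -0.1, 0, 0, 0, 0, 0, -0.1])

```text
time_s: 10.48
eef_pos: [0.4975, 0.0964, 0.1312]
eef_rot: [0.0, 0.365, 0.931, -0.0]
wrist_force: [-2.2, -1.0, 6.2]
opening: 0.636
grasp_force: 63.2
```

```bash
python3 t.py
```

```text
10.475 [-0.35765078  0.41479562  0.10825236] [-2.24724245 -0.9859862   6.21369964] yaw 0.8242243831842186 eff6 0.10028565768152475 q6 -0.8671132444352189 0.6355879377407995
```

Still running free at about 0.12 N m.

Request:
move_arm(plan=[0, 0, 0, 0, 0, -0.05, 0, 0, 0, 0, 0, -0.1, 0, 0, 0, 0, 0, -0.1, 0, 0, 0, 0, 0, -0.1])

```text
time_s: 10.98
eef_pos: [0.4975, 0.0964, 0.1312]
eef_rot: [0.0, 0.411, 0.912, -0.0]
wrist_force: [-2.7, -1.0, 5.3]
opening: 0.636
grasp_force: 63.1
```

```bash
python3 t.py
```

```text
10.975 [-0.3791595   0.45303336  0.14975899] [-2.73386874 -0.95515788  5.29798609] yaw 0.7244551438294069 eff6 0.17298995051532984 q6 -0.767259048494502 0.6361874392092154
```

Request:
move_arm(plan=[0, 0, 0, 0, 0, -0.05, 0, 0, 0, 0, 0, -0.1, 0, 0, 0, 0, 0, -0.1, 0, 0, 0, 0, 0, -0.1])

```text
time_s: 11.48
eef_pos: [0.4975, 0.0964, 0.1312]
eef_rot: [0.0, 0.455, 0.89, -0.0]
wrist_force: [-2.3, -1.3, 5.7]
opening: 0.634
grasp_force: 63.0
```

```bash
python3 t.py
```

```text
11.475 [-0.34184223  0.45769599  0.50799419] [-2.27331567 -1.34438379  5.6881353 ] yaw 0.6251607440448645 eff6 0.4950258694589138 q6 -0.6677800765191415 0.633702171261065
```

It has bitten, at 0.50 N m. I need about 0.2 N m more, roughly 0.14 rad.

Request:
move_arm(plan=[0, 0, 0, 0, 0, -0.05, 0, 0, 0, 0, 0, -0.1, 0, 0, 0, 0, 0, -0.1, 0, 0, 0, 0, 0, -0.1])

```text
time_s: 11.98
eef_pos: [0.4975, 0.0964, 0.1312]
eef_rot: [0.0, 0.499, 0.866, -0.0]
wrist_force: [-3.7, -1.2, 6.4]
opening: 0.636
grasp_force: 62.9
```

```bash
python3 t.py
```

```text
11.975 [-0.35005301  0.4521347   0.65655162] [-3.65982614 -1.24897966  6.39826691] yaw 0.5254731417199805 eff6 0.6361893564462662 q6 -0.568006618028358 0.6355950205400661
```

Request:
move_arm(plan=[0, 0, 0, 0, 0, -0.03, 0, 0, 0, 0, 0, -0.06, 0, 0, 0, 0, 0, -0.06, 0, 0, 0, 0, 0, -0.06, 0, 0, 0, 0, 0, -0.06])

```text
time_s: 12.6
eef_pos: [0.4975, 0.0964, 0.1311]
eef_rot: [0.0, 0.525, 0.851, -0.0]
wrist_force: [-1.5, -2.3, 5.2]
opening: 0.636
grasp_force: 62.9
```

```bash
python3 t.py
```

```text
12.6 [-0.30911584  0.46284411  0.70397446] [-1.5081644  -2.33360861  5.1619648 ] yaw 0.4656579821234059 eff6 0.7228360511362553 q6 -0.5081850245378813 0.6361030626280223
```

0.71 N m. Releasing and rising for a check.

Request:
move_arm(plan=[0, 0, 0, 0, 0, 0, 0, 0, 0, 0, 0, 0, 0, 0, 0, 0, 0, 0, 0, 0, 1, 0, 0, 0, 0, 0, 2, 0, 0, 0, 0, 0, 3, 0, 0, 0, 0, 0, 3, 0, 0, 0, 0, 0, 3, 0, 0, 0], grip=80)

```text
time_s: 13.6
eef_pos: [0.497, 0.0966, 0.28]
eef_rot: [-0.0, 0.526, 0.851, -0.0]
wrist_force: [-0.4, -0.2, -1.1]
opening: 0.939
grasp_force: 0.0
```

```bash
python3 - <<'E'
from h import *
c=ctrl.camera('wrist');o=ctrl.get_obs();print(o['time_s'],o['eef_pos'],o['wrist_force'])
u,v=map(int,proj(c,[.4975,.0965,.19]));print(u-60,v-60)
save(c,'w7',(u-60,v-60,120,120),5)
a=np.array([.4975,.0963]);d=np.array([np.cos(-.316),np.sin(-.316)])
for r,z in((0,.217),(.02,.217),(.059,.154)):print((np.array(proj(c,[*(a+r*d),z]))-[u-60,v-60])*5)
E
```

```text
13.65 [0.49649504 0.09657636 0.27922136] [ 0.37759773  0.49481622 -0.21240299]
260 182
[301.9000455  362.83541046]
[403.38799525 457.7836247 ]
[535.97190026 466.76505002]
```

View pics/w7.png

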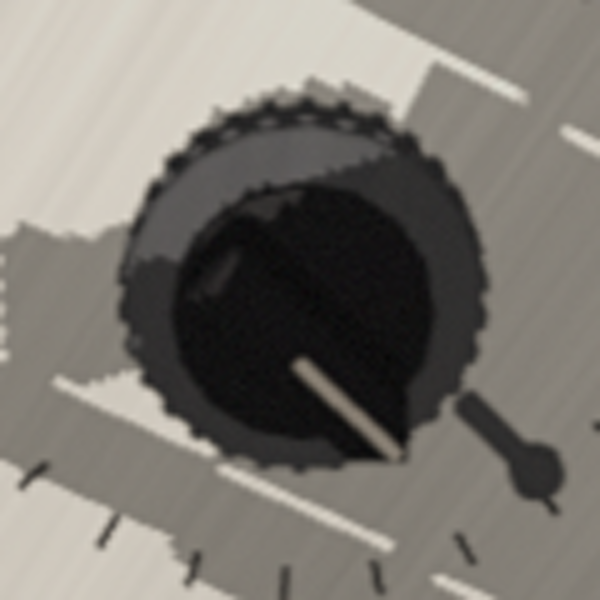

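The line runs (298,361)-(400,457) and the tab end is at (537,470). Both match the setting to about a degree, so I'm handing in.

```bash
python3 -c "
from bench import ctrl
print(ctrl.hand_in())"
```

```text
the job is handed in; nothing more can be done
None
```

The knob points at the index tab to about a degree, the lock ring is tightened to about 0.71 N m, the gripper is clear, and the job was handed in at about 14 s; no verdict came back.

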